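Turn the proofer up one click and start it

ROBOT

A 6-joint arm with a two-finger parallel gripper is mounted at the origin on the work surface. World frame = base frame: x ahead of the robot, y to its left, z up, the work surface at z = 0. Lengths are in m, angles in rad, forces in N, time in s.
With the tool pointing down it reaches from about 0.3 to 0.85 m from the base axis. Payload 4.2 kg.
Tool frame: the origin (TCP) lies between the finger pads; the fingertips stand arm.tip_extent ahead of it and the grasp point (between the pads) lies 8 mm behind it (arm.tip_extent is the distance from the TCP to the fingertips, in m); x points along the fingers, z is the direction in which the jaws open and shut, and the axes are right-handed (so a half turn about x gives the same grasp; the last joint's range is limited). The gripper opens to 91 mm and grips with 3 to 60 N. Pads are 32 mm wide; open, the fingers measure 118 mm over their backs; the gripper's body (76 mm by 178 mm) begins 60 mm behind the grasp point.
Start: joints at [1.141, 0.32, 1.565, -0, 1.257, -0.02], TCP at [0.229, 0.527, 0.225] pointing down, gripper open.
Joint ranges: [-3.11, 3.11], [-0.84, 2.01], [0.21, 2.61], [-1.34, 4.49], [0.05, 2.63], [-2.56, 2.56]. Speed limits (rad/s): [2.57, 2.57, 3.14, 3.14, 3.14, 3.14].

INTERFACE

Orientations are given as a unit quaternion [x, y, z, w].
In Python, from plant import arm gives the robot as it stands. The module is installed in compiled form; this text tells all that it offers.
- The arm moves only by the tool move_arm, never from a script. Its argument "series" is a list of rows, each a list of 5 numbers: the opening, from -1 (shut) to 1 (fully open), then the shift along the world's x, y, z in m, then the turn about the world's z in degrees. A call has 1 to 20 rows; each row is the pose to reach, as a shift and turn from the pose measured when the call began; what a row does not reach only later rows make up. A row lasts 1/8 s, in which the tool goes at most 62.5 mm and 10.7 degrees, less where a joint would pass 70% of its speed; a pose out of reach is approached as far as the arm can. A call with a gripper value outside its range is refused whole. The fingers move at their own pace and stop on an object; the grip force is fixed at half the most. Time passes only in rows, so rows that repeat a pose let the fingers close. It gives the time, the measured TCP pose, the force and the opening at its end, in the units of the state.
- arm.get_obs(): the state, without advancing time (a new reading comes with each control period).
- arm.capture(name): name is "scene" or "top"; returns a dict with "img" (480x640x3 uint8, blue, green, red), "mtx" (3x3 intrinsics, pixels), "pose" (4x4, takes a point from camera to world coordinates). Camera axes: x right, y up, looking along -z (the intrinsics and any distortion apply to the point x, -y, -z); pixel columns grow to the right and rows downward; lengths in m; the calibration is good to about 2 mm. A picture is of the moment at which its call begins. There is no depth.
- arm.sign_off(): hands the job in, once; it reports no verdict.
The state is a dict: "t": time; "joint_positions": joint angles; "joint_velocities": joint speeds; "joint_torque": joint torques, N m; "position": TCP position; "eef_rot": TCP orientation; "wrist_force": force on the tool from outside, world axes, zero at the start; "torque": the same for the moment, N m; "opening": opening from 0.0 (shut) to 1.0 (fully open).
Only numpy, scipy, OpenCV 4.12 (cv2) and the standard library are available. Lean on these libraries where they do the work, as an engineer would, in place of code of your own. Each camera call takes 0.05 s, during which the arm holds its last target. There are 200 camera calls.

TASK

Turn the proofer up by one setting and start it: rub its orange dial clockwise with a fingertip until it clicks from the one-dot mark into the next setting, the two green dots, let go of it, and then press in the green button on that same controller and let it spring back. Leave the oven controller with the blue dial as it is, and do not shift or pick up anything else on the bench.

Things in the scene. Friction and masses are not known exactly. Their poses are not given: they have to be found in the camera images.
- proofer_control: Proofer controller: white box fixed to the bench, 200 (x) by 150 (y) by 45 mm tall with an aluminium top plate and a dial 100 mm across, coloured orange; origin on the table under the box's centre; its own x points from the button end to the dial end, z up; the dial's axis is at x = +30, y = 0 mm, the button at x = -68, y = +30 mm; it may stand at either of two places, turned up to 0.4 rad either way
- proofer_dial_face (a point): centre of the flat rubbery top of the orange dial (radius 50 mm), on its vertical axis, 70 mm above the table; knurled edge 18 mm tall. Sprung: pressed down anywhere it gives from about 2 N, then 1 mm per 2.5 N, 5 mm in all, and rises when let go. A fingertip pressing with 8 to 12 N, 30 to 40 mm from the axis, drags it round with little slip
- proofer_dial (a joint): turning of the orange dial in rad, growing clockwise as seen from above. It clicks into settings at 0 (one black dot), 0.6 (two green dots) and 1.2 (three black dots); end stops just beyond. A white pointer line on the dial points at the dots, which lie on the plate on the dial's side away from the button. About 0.07 N m carries it from a setting past the hump half-way (0.3 rad on), after which it snaps by itself into the next one. It starts at 0
- proofer_button_top (a point): centre of the top of the round green push button (30 mm across) of the proofer controller, when not pressed 67 mm above the table; it is pressed straight down, travel 6 mm, about 5 N when fully down, and springs back
- proofer_button (a joint): how far the proofer controller's green button is pressed, m, 0 (out) to 0.006 (fully in)
- oven_control: Oven controller: white box fixed to the bench, 200 (x) by 150 (y) by 45 mm tall with an aluminium top plate and a dial 100 mm across, coloured blue; origin on the table under the box's centre; its own x points from the button end to the dial end, z up; the dial's axis is at x = +30, y = 0 mm, the button at x = -68, y = +30 mm; it may stand at either of two places, turned up to 0.4 rad either way
- oven_dial_face (a point): centre of the flat rubbery top of the blue dial (radius 50 mm), on its vertical axis, 70 mm above the table; knurled edge 18 mm tall. Sprung: pressed down anywhere it gives from about 2 N, then 1 mm per 2.5 N, 5 mm in all, and rises when let go. A fingertip pressing with 8 to 12 N, 30 to 40 mm from the axis, drags it round with little slip
- oven_dial (a joint): turning of the blue dial in rad, growing clockwise as seen from above. It clicks into settings at 0 (one black dot), 0.6 (two green dots) and 1.2 (three black dots); end stops just beyond. A white pointer line on the dial points at the dots, which lie on the plate on the dial's side away from the button. About 0.07 N m carries it from a setting past the hump half-way (0.3 rad on), after which it snaps by itself into the next one. It starts at 0
- oven_button_top (a point): centre of the top of the round green push button (30 mm across) of the oven controller, when not pressed 67 mm above the table; it is pressed straight down, travel 6 mm, about 5 N when fully down, and springs back
- oven_button (a joint): how far the oven controller's green button is pressed, m, 0 (out) to 0.006 (fully in)
- spice_jar: small glass jar with a steel cap, 42 mm across, 85 mm tall, standing between the two controllers; origin under its centre. Leave alone
- paper_cup: white paper cup, 76 mm across the rim, 90 mm tall; origin under its centre. Leave alone
- cake_tin: empty round aluminium cake tin, 180 mm across, 50 mm tall; origin under its centre. Leave alone
- bench_scraper: dough scraper lying flat, steel blade 75 by 150 mm with a black grip along one long edge, 16 mm tall; origin on the table near its middle. Leave alone
- rolling_pin: dark wooden rolling pin lying along its own y, 400 mm long, 56 mm thick; origin on the table under its middle. Leave alone
- palette_knife: spatula lying flat along its own x, 280 mm long, less than 30 mm tall; origin on the table near its middle. Leave alone
- mixing_bowl: small steel bowl, 150 mm across, 60 mm tall; origin under its centre. Leave alone

How it is judged:
On the way, in this order (a step that is already met when the one before it is completed fails the run):
1. the orange dial is being turned clockwise under the fingertip (value of joint proofer_dial above 0.15 rad and contact force between the fingers and proofer_dial above 0.5 N), for 0.05 s.
2. the orange dial has clicked into the two-dot setting and has been let go (value of joint proofer_dial between 0.5 and 0.7 rad and contact force between the fingers and proofer_dial below 0.1 N), for 0.2 s.
3. the proofer's green button is pressed in, the dial still at two dots (value of joint proofer_dial between 0.5 and 0.7 rad and value of joint proofer_button above 0.004 m), for 0.05 s.
At the end, for the whole second after the job is handed in: The orange dial rests in the two-dot setting (0.6 rad, within 0.1) and the proofer's button was then pressed in at least 4 mm and is out again (less than 1.5 mm); the blue dial is still at one dot (within 0.12 rad), its button out, and every loose thing within 30 mm of where it stood (value of joint proofer_dial between 0.5 and 0.7 rad and value of joint each of proofer_button, oven_button below 0.0015 m and value of joint oven_dial between -0.12 and 0.12 rad and distance of each of spice_jar, paper_cup, cake_tin, bench_scraper, rolling_pin, palette_knife, mixing_bowl from where it was at the start of the episode below 0.03 m); the robot touches nothing.
It fails at once if the oven's dial is turned (value of joint oven_dial above 0.2 rad or value of joint oven_dial below -0.2 rad).
It fails at once if the oven's button is pressed (value of joint oven_button above 0.004 m).
It fails at once if a loose thing is shifted or lifted by more than 30 mm (distance of any of spice_jar, paper_cup, cake_tin, bench_scraper, rolling_pin, palette_knife, mixing_bowl from where it was at the start of the episode above 0.03 m).
It also fails if it takes over 42 s, if anything falls off the work surface, if the arm or the gripper's body presses on something with over 40 N, if the wrist force passes 120 N, or if a joint passes its speed limit or range.

## Working session

There is one attempt and no reset: what is moved stays moved. The work goes in short steps, Python scripts to look and compute and a tool call to move; the robot and the scene stay as the last step left them, time stands still between calls to the robot, and variables do not carry over. Pictures are saved under pics/ and viewed, about 8 in all and at most 12, crops included, and the job is handed in when it is done.

Besides the shell and the picture viewer there is one more tool, called by a JSON object that holds its "method" and its "body", one argument or row to a line. move_arm: Moves the arm, as the interface text tells. Its arguments: {"type":"object","properties":{"series":{"type":"array"}},"required":["series"]}

```bash
mkdir -p pics; python3 - <<'E'
from plant import arm
import cv2,numpy as np
o=arm.get_obs(); print({k:np.round(v,3).tolist() for k,v in o.items()}, arm.tip_extent)
for n in("scene","top"):
    c=arm.capture(n); cv2.imwrite(f"pics/{n}0.png",c["img"]); np.savez(f"{n}0.npz",**{k:c[k] for k in("img","mtx","pose")}); print(c.keys(),c["mtx"].round(1).tolist(),c["pose"].round(3).tolist())
E
```

```text
{'t': 0.0, 'joint_positions': [1.141, 0.32, 1.566, -0.0, 1.257, -0.02], 'joint_velocities': [-0.001, 0.002, -0.0, -0.001, 0.0, 0.001], 'joint_torque': [0.001, -41.246, -23.198, 0.073, 0.046, -0.0], 'position': [0.229, 0.527, 0.224], 'eef_rot': [-0.388, 0.592, 0.387, 0.591], 'wrist_force': [0.099, -0.354, 0.151], 'torque': [-0.008, 0.035, -0.001], 'opening': 1.0} 0.011
dict_keys(['img', 'mtx', 'pose']) [[503.1, 0.0, 325.0], [0.0, 503.1, 226.6], [0.0, 0.0, 1.0]] [[-0.562, -0.51, 0.651, 1.304], [0.827, -0.336, 0.45, 0.565], [-0.011, 0.791, 0.611, 0.835], [0.0, 0.0, 0.0, 1.0]]
dict_keys(['img', 'mtx', 'pose']) [[538.6, 0.0, 314.9], [0.0, 538.6, 238.1], [0.0, 0.0, 1.0]] [[-0.02, 0.998, -0.064, 0.428], [-1.0, -0.021, -0.008, -0.017], [-0.01, 0.064, 0.998, 1.534], [0.0, 0.0, 0.0, 1.0]]
```

View pics/scene0.png

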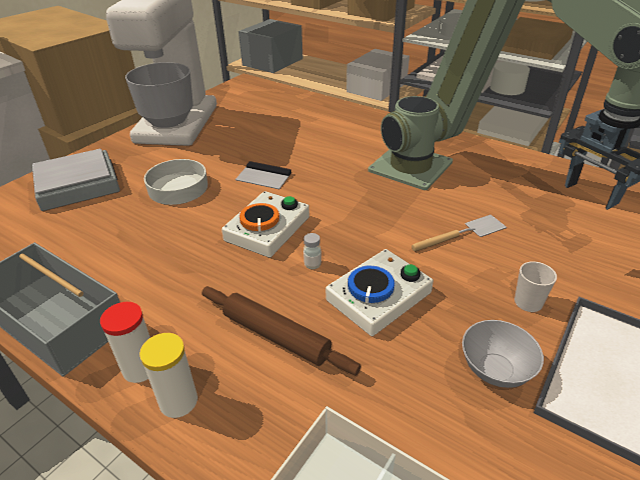

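View pics/top0.png

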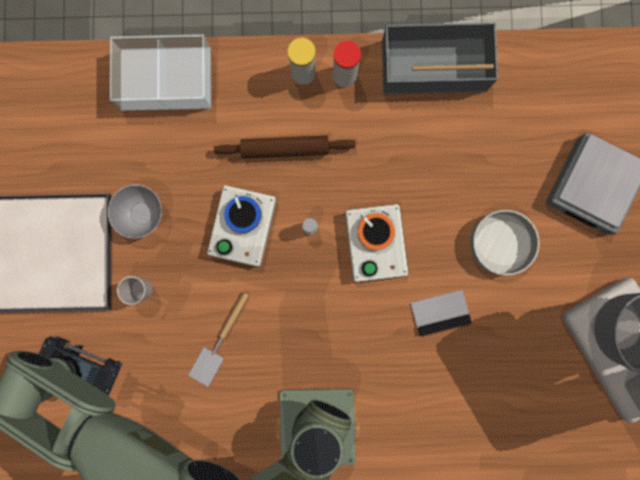

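The orange proofer is at (376,232) in the top view, with its button at (369,268). In the scene view these are (259,217) and (289,203). Next I triangulate both from the two views.

```bash
cat > h.py <<'E'
import cv2,numpy as np
def ray(c,uv):
    d=np.linalg.inv(c["mtx"])@[uv[0],uv[1],1]; P=c["pose"]
    d=P[:3,:3]@(d*[1,-1,-1]); return P[:3,3],d/np.linalg.norm(d)
def plane(c,uv,z):
    o,d=ray(c,uv); return o+d*(z-o[2])/d[2]
def tri(rs):
    A=sum(np.eye(3)-np.outer(d,d) for o,d in rs); b=sum((np.eye(3)-np.outer(d,d))@o for o,d in rs)
    p=np.linalg.solve(A,b); return p,[np.linalg.norm(np.cross(p-o,d)) for o,d in rs]
def feats(c,box):
    x0,y0,x1,y1=box; hsv=cv2.cvtColor(c["img"],cv2.COLOR_BGR2HSV)[y0:y1,x0:x1]
    org=cv2.inRange(hsv,(5,190,150),(16,255,255)); grn=cv2.inRange(hsv,(45,100,40),(85,255,255))
    cs,h=cv2.findContours(org,cv2.RETR_CCOMP,cv2.CHAIN_APPROX_NONE)
    hole=max((k for i,k in enumerate(cs) if h[0][i][3]>=0),key=cv2.contourArea)
    out=max((k for i,k in enumerate(cs) if h[0][i][3]<0),key=cv2.contourArea)
    g=max(cv2.findContours(grn,cv2.RETR_EXTERNAL,cv2.CHAIN_APPROX_NONE)[0],key=cv2.contourArea)
    r={}
    for n,k in(("hole",hole),("out",out),("btn",g)):
        e=cv2.fitEllipse(cv2.convexHull(k)); r[n]=np.array(e[0])+[x0,y0]; print(n,r[n].round(1),np.round(e[1],1))
    return r
E
python3 - <<'E'
from h import *
S,T=np.load("scene0.npz"),np.load("top0.npz")
s=feats(S,(220,185,312,255)); t=feats(T,(340,200,412,285))
for n in s:
    p,e=tri([ray(S,s[n]),ray(T,t[n])]); print(n,p.round(4),np.round(e,4), "planes",[plane(c,q[n],0.067 if n=="btn" else 0.07).round(4)[:2] for c,q in((S,s),(T,t))])
a=np.hstack([cv2.resize(S["img"][185:255,220:312],None,fx=4,fy=4,interpolation=cv2.INTER_CUBIC)[:280],cv2.resize(T["img"][200:270,340:412],None,fx=4,fy=4,interpolation=cv2.INTER_CUBIC)])
cv2.imwrite("pics/crop0.png",a)
E
```

```text
Traceback (most recent call last):
  File "h.py", line 14, in feats
    hole=max((k for i,k in enumerate(cs) if h[0][i][3]>=0),key=cv2.contourArea)
ValueError: max() iterable argument is empty
```

```bash
python3 - <<'E'
s=open("h.py").read()
a=s.index("    cs,h="); b=s.index("    g=max")
s=s[:a]+'''    org=cv2.inRange(hsv,(3,170,110),(18,255,255))
    out=np.vstack([k for k in cv2.findContours(org,cv2.RETR_EXTERNAL,cv2.CHAIN_APPROX_NONE)[0] if len(k)>8])
    m=np.zeros_like(org); cv2.fillConvexPoly(m,cv2.convexHull(out),255)
    drk=cv2.inRange(hsv,(0,0,0),(180,255,75))&m
    hole=max(cv2.findContours(drk,cv2.RETR_EXTERNAL,cv2.CHAIN_APPROX_NONE)[0],key=cv2.contourArea)
'''+s[b:]
open("h.py","w").write(s)
E
cat > m.py <<'E'
from h import *
S,T=np.load("scene0.npz"),np.load("top0.npz")
a=np.hstack([cv2.resize(S["img"][185:255,220:312],None,fx=4,fy=4,interpolation=cv2.INTER_CUBIC),cv2.resize(T["img"][205:275,340:412],None,fx=4,fy=4,interpolation=cv2.INTER_CUBIC)])
cv2.imwrite("pics/crop0.png",a)
s=feats(S,(220,185,312,255)); t=feats(T,(340,200,412,285))
for n in s:
    p,e=tri([ray(S,s[n]),ray(T,t[n])]); print(n,p.round(4),np.round(e,4), "planes",[plane(c,q[n],0.067 if n=="btn" else 0.07).round(4)[:2] for c,q in((S,s),(T,t))])
E
python3 m.py
```

```text
hole [258.6 213.7] [16.3 28.3]
out [258.7 213.7] [35.8 38.7]
btn [288.7 200.3] [ 8.8 11.5]
hole [376.3 231. ] [25.4 25.5]
out [375.7 231.3] [34.6 35.2]
btn [369.2 268.2] [11.7 12.3]
hole [ 0.5388 -0.1723  0.0706] [0.0001 0.0001] planes [array([ 0.5383, -0.173 ]), array([ 0.5387, -0.1723])]
out [ 0.5384 -0.1713  0.0706] [0.0009 0.0009] planes [array([ 0.5383, -0.1727]), array([ 0.5379, -0.1707])]
btn [ 0.4384 -0.1514  0.0624] [0.0005 0.0005] planes [array([ 0.4437, -0.1476]), array([ 0.438 , -0.1506])]
```

View pics/crop0.png

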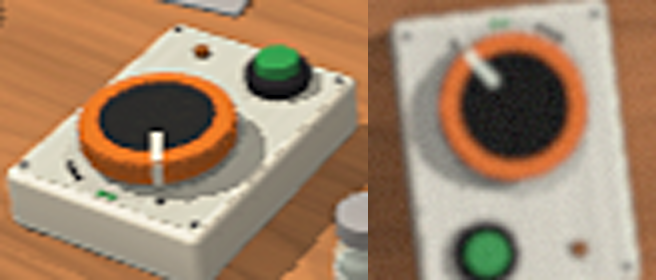

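The dial axis is at about (0.5385, -0.172), with its face 70.6 mm high. The button is at about (0.438, -0.151). Their separation is 102.7 mm against 102.5 mm nominal, so the measurement agrees. First I move above the right side of the dial with the fingers shut.

{"method": "move_arm", "body": {
  "series": [
    [-1, 0.32, -0.733, 0, -70],
    [-1, 0.32, -0.733, 0, -70],
    [-1, 0.32, -0.733, 0, -70],
    [-1, 0.32, -0.733, 0, -70],
    [-1, 0.32, -0.733, 0, -70],
    [-1, 0.32, -0.733, 0, -70],
    [-1, 0.32, -0.733, 0, -70],
    [-1, 0.32, -0.733, 0, -70],
    [-1, 0.32, -0.733, 0, -70],
    [-1, 0.32, -0.733, 0, -70],
    [-1, 0.32, -0.733, 0, -70],
    [-1, 0.32, -0.733, 0, -70],
    [-1, 0.32, -0.733, 0, -70],
    [-1, 0.32, -0.733, 0, -70],
    [-1, 0.32, -0.733, 0, -70],
    [-1, 0.32, -0.733, 0, -70],
    [-1, 0.32, -0.733, -0.06, -70],
    [-1, 0.32, -0.733, -0.11, -70],
    [-1, 0.32, -0.733, -0.11, -70],
    [-1, 0.32, -0.733, -0.11, -70]
  ]
}}

```text
t: 2.6
position: [0.5502, -0.2058, 0.1163]
eef_rot: [0.021, 0.706, -0.022, 0.707]
wrist_force: [0.5, -0.2, 0.3]
opening: 0.004
```

{"method": "move_arm", "body": {
  "series": [
    [-1, -0.001, 0, -0.02, 0],
    [-1, -0.001, 0, -0.03, 0],
    [-1, -0.001, 0, -0.034, 0],
    [-1, -0.001, 0, -0.036, 0],
    [-1, -0.001, 0, -0.037, 0],
    [-1, -0.001, 0, -0.037, 0]
  ]
}}

```text
t: 3.35
position: [0.5498, -0.2061, 0.0803]
eef_rot: [0.021, 0.706, -0.022, 0.708]
wrist_force: [0.2, 0.6, 4.4]
opening: 0.008
```

{"method": "move_arm", "body": {
  "series": [
    [-1, 0, 0, -0.002, 0],
    [-1, 0, 0, -0.0035, 0],
    [-1, 0, 0, -0.0035, 0]
  ]
}}

```text
t: 3.72
position: [0.5501, -0.2061, 0.0781]
eef_rot: [0.021, 0.705, -0.022, 0.708]
wrist_force: [-2.1, 2.5, 8.8]
opening: 0.003
```

{"method": "move_arm", "body": {
  "series": [
    [-1, -0.0026, -0.0008, -0.002, -4],
    [-1, -0.0052, -0.0013, -0.002, -8],
    [-1, -0.0078, -0.0017, -0.002, -13],
    [-1, -0.0104, -0.0019, -0.002, -17],
    [-1, -0.0131, -0.0019, -0.002, -21],
    [-1, -0.0157, -0.0016, -0.002, -25],
    [-1, -0.0184, -0.0012, -0.002, -30],
    [-1, -0.021, -0.0006, -0.002, -34],
    [-1, -0.021, -0.0006, -0.002, -34]
  ]
}}

```text
t: 4.85
position: [0.5304, -0.2078, 0.0781]
eef_rot: [0.226, 0.667, -0.228, 0.673]
wrist_force: [-1.1, -1.3, 10.1]
opening: 0.003
```

```bash
cat > look.py <<'E'
import sys
from plant import arm
from h import *
n=sys.argv[1]; c=arm.capture("scene")["img"]; t=arm.capture("top")["img"]
f=lambda i:cv2.resize(i,None,fx=4,fy=4,interpolation=cv2.INTER_CUBIC)
cv2.imwrite(f"pics/{n}.png",np.hstack([f(c[165:255,220:312]),f(t[195:285,340:412])]))
o=arm.get_obs(); print(o["t"],np.round(o["position"],4),np.round(o["wrist_force"],2))
E
python3 look.py a1
```

```text
4.95 [ 0.5304 -0.2078  0.078 ] [-1.36 -1.17  9.46]
```

View pics/a1.png

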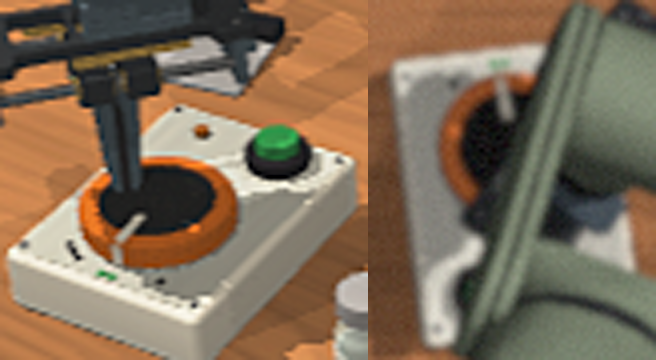

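The pointer line, at (120,240) in the scene crop and (503,95) in the top crop, now aims at the green dots. I lift straight up.

{"method": "move_arm", "body": {
  "series": [
    [-1, 0, 0, 0.01, 0],
    [-1, 0, 0, 0.04, 0],
    [-1, 0, 0, 0.04, 0],
    [-1, 0, 0, 0.04, 0],
    [-1, 0, 0, 0.04, 0]
  ]
}}

```text
t: 5.58
position: [0.5297, -0.2075, 0.1168]
eef_rot: [0.225, 0.668, -0.228, 0.672]
wrist_force: [-1.4, 0.8, 0.3]
opening: 0.004
```

```bash
python3 look.py a2
```

```text
5.675 [ 0.5299 -0.2076  0.1171] [ 0.87 -0.54 -0.08]
```

View pics/a2.png

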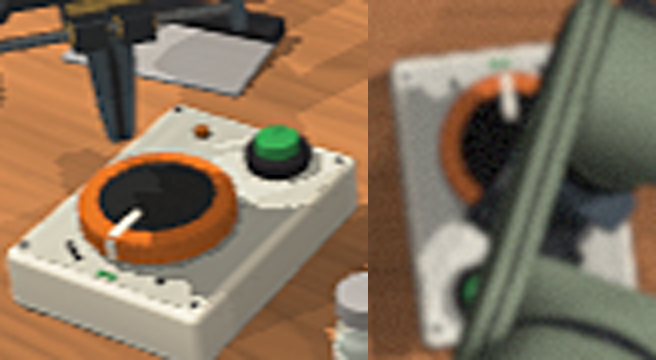

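The dial has settled with its pointer at the two green dots, at (110,245) in the scene crop and (508,95) in the top crop. Next I press the button.

{"method": "move_arm", "body": {
  "series": [
    [-1, -0.091, 0.057, 0, 0],
    [-1, -0.091, 0.057, 0, 0],
    [-1, -0.091, 0.057, 0, 0],
    [-1, -0.091, 0.057, 0, 0],
    [-1, -0.091, 0.057, -0.02, 0],
    [-1, -0.091, 0.057, -0.034, 0],
    [-1, -0.091, 0.057, -0.038, 0],
    [-1, -0.091, 0.057, -0.041, 0],
    [-1, -0.091, 0.057, -0.044, 0],
    [-1, -0.091, 0.057, -0.045, 0],
    [-1, -0.091, 0.057, -0.045, 0]
  ]
}}

```text
t: 7.05
position: [0.439, -0.1507, 0.0724]
eef_rot: [0.225, 0.667, -0.228, 0.672]
wrist_force: [-2.0, -0.9, 4.9]
opening: 0.005
```

The button is in about 5.6 mm at 4.9 N. I release it and back away.

{"method": "move_arm", "body": {
  "series": [
    [-1, 0, 0, 0, 0],
    [-1, 0, 0, 0.03, 0],
    [-1, 0, 0, 0.09, 0],
    [-1, 0, 0, 0.15, 0],
    [-1, 0, 0, 0.15, 0],
    [-1, 0, 0.08, 0.15, 0],
    [-1, 0, 0.15, 0.15, 0],
    [-1, 0, 0.2, 0.15, 0],
    [-1, 0, 0.25, 0.15, 0],
    [-1, 0, 0.25, 0.15, 0],
    [-1, 0, 0.25, 0.15, 0]
  ]
}}

```text
t: 8.43
position: [0.4386, 0.0991, 0.2214]
eef_rot: [0.225, 0.668, -0.228, 0.672]
wrist_force: [1.0, -0.4, 0.0]
opening: 0.004
```

```bash
python3 look.py a3; python3 - <<'E'
from plant import arm
from h import *
c=arm.capture("scene"); t=arm.capture("top"); s=feats(c,(220,185,312,255))
T=np.load("top0.npz")
d=cv2.absdiff(t["img"],T["img"]).max(2); print([(int(d[y0:y1,x0:x1].max())) for x0,y0,x1,y1 in((210,130,360,165),(465,205,545,280),(105,180,165,240),(110,270,155,310),(300,215,322,240),(185,290,250,390),(405,285,475,340),(205,180,280,270))])
E
```

```text
8.525 [0.4389 0.0981 0.2218] [ 0.46  0.07 -0.59]
hole [258.6 213.7] [16.2 28.4]
out [258.8 216.5] [27.5 40. ]
btn [288.6 200.3] [ 8.7 11.4]
[31, 16, 18, 62, 21, 165, 20, 130]
```

View pics/a3.png

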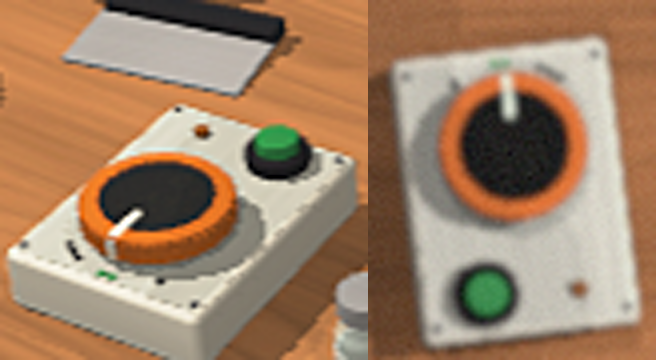

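The pointer sits at the two green dots, at (508,95) in the top crop. The button is out again, with its centre at the same pixel as at the start. I hand in.

```bash
python3 -c "
from plant import arm
print(arm.sign_off())"
```

```text
the job is handed in; nothing more can be done
None
```

The proofer is up one setting and started, and I handed the job in at about 8.6 s of the 42 s allowed. No verdict was reported.

**What I did:** I found the dial and button from the two cameras. With the fingers shut, I rubbed the orange dial 34° clockwise at about 36 mm radius and 9–10 N, then lifted off. I then pressed the green button in about 5.6 mm at 4.9 N, released it and backed the arm away.

**Last checks:**
- **Dial:** the pointer points at the two green dots in both views. I judged this by eye and did not measure the angle.
- **Button:** it is back at its starting pixel position, to within 0.1 px, so it has sprung out.
- **Arm:** it is clear of everything, at about 0.22 m height with wrist force near zero.
- **Loose things:** comparing the top view before and after showed no notable change at the rolling pin, cake tin, bowl, jar and scraper.
- **Not confirmed:** the image differed more at the paper cup, palette knife and oven controller. I put this down to the arm and its shadow and did not look closer. My moves had no contact planned there, and the fingers stayed well above them.

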